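# Gauge the blue block on the bench height gauge

## Task

Measure the blue block on the height gauge: swing the red-balled lever on its head fully up to lift the foot, stand the blue block flat on the steel anvil, centred under the foot and with its long side running front to back along the stand, and let go of it. Then swing the lever fully down so that the sprung foot rests on the block and reads its height, and leave everything else on the bench where it is.

Things in the scene. Friction and masses are not known exactly. Their poses are not given: they have to be found in the camera images.
- stand: The height gauge, fixed. Origin on the bench directly below the foot's axis; x runs from its open front (facing the robot and the blocks) to its column, y left, z up. Blue base plate x -60 to +150, y -60 to +60, 25 mm high. Steel column 38 mm across at x = +115, 315 mm tall. White head y -25 to +25, x -25 to +150, 195 to 255 mm above the bench. Lever on the head's front, sticking out to +y
- anvil (a point): Centre of the top of the square steel anvil (80 x 80 mm, sides along the stand's x and y), on the foot's axis, 37 mm above the bench
- head_front (a point): Middle of the head's lower front edge: 25 mm in front of the foot's axis, 158 mm above the anvil (the lever's hub reaches 13 mm farther forward, 16 mm and more above this edge). The head overhangs the anvil, so a gripper pointing straight down cannot set a block there: come from the front with the tool leaning back 30 to 45 degrees
- lever (a joint): Lever angle in rad: 0 fully down (foot lowered), 0.9 fully up (foot raised 30 mm), end stops at both. It stays where it is left; friction takes about 2 N at the ball (3 N with the foot on a part); a ball held in the fingers can slip some mm, so check the angle. It starts down or nearly so. Foot travel is proportional to the angle
- lever_ball (a point): Centre of the red ball, 20 mm diameter, on the end of the lever's 8 mm rod, 100 mm from the hinge. It moves in an upright arc in the stand's y-z plane: at 0 rad 90 mm to the +y side of the hinge and 43 mm below it, at 0.9 rad 90 mm to the side and 43 mm above. It can be pinched from above, the fingers closing along the stand's x
- lever_hinge (a point): The lever's pivot on the head's front face, at (-34, 0, 225) mm in the stand's frame; the axis is the stand's x axis
- foot (a joint): Gauge reading: how far the sprung foot is pushed up into its holder, m, 0 to 0.018; reads 0 while the foot touches nothing. With the lever fully down it reads (height of the part on the anvil - 22 mm), so 0.010 for the blue block. Spring 1.5 N at 0, 3 N at 0.010
- foot_tip (a point): Centre of the underside of the steel foot (disc 20 mm diameter under a 12 mm spindle and a 24 mm sleeve whose lower end is 76 mm above the foot's underside). It hangs 22 mm above the anvil with the lever fully down, 52 mm with it fully up. The spindle's orange cap shows above the head
- blue_block: The part to measure: blue anodised aluminium block 56 (x) x 36 (y) x 32 (z) mm, about 0.18 kg, origin at the centre of its underside
- brass_block: Bystander: brass block of the same size, 56 x 36 x 32 mm, origin at the centre of its underside. The three blocks stand in any order on the three places to the right
- grey_block: Bystander: bare aluminium block of the same size, 56 x 36 x 32 mm, origin at the centre of its underside
- screwdriver: Bystander: screwdriver lying on the bench on the right, along its x
- wrench: Bystander: wrench lying on the bench on the left, along its x
- ring_gauge: Bystander: steel ring 60 mm across, 18 mm high, on the left, origin at the centre of its underside
- oil: Bystander: white bottle 48 mm across, 120 mm high, at the far right, origin at the centre of its underside

How it is judged (in metres and radians):
On the way, in this order (a step that is already met when the one before it is completed fails the run):
1. the lever is fully up (over 0.8 rad) (value of joint lever above 0.8 rad), for 0.2 s.
2. the blue block stands on the anvil under the raised foot, lined up, and is let go (horizontal distance between blue_block and foot_tip below 0.01 m and z of blue_block in the frame of stand between 0.034 and 0.04 m and angle between blue_block's own z axis and vertical below 0.06 rad and angle between the x axis of blue_block and the x axis of stand, either way round below 0.2 rad and value of joint lever above 0.7 rad and contact force between the fingers and blue_block below 0.1 N and linear speed of blue_block below 0.01 m/s), for 0.2 s.
At the end, for the whole second after the job is handed in: The blue block stands still and flat on the anvil (tilt under 0.06 rad), its centre within 10 mm of the foot's axis and its long side within 0.2 rad of the stand's front-to-back line; the lever is within 0.06 rad of fully down and the foot reads 7.5 to 11.5 mm (10 mm is exact) (horizontal distance between blue_block and foot_tip below 0.01 m and z of blue_block in the frame of stand between 0.034 and 0.04 m and angle between blue_block's own z axis and vertical below 0.06 rad and angle between the x axis of blue_block and the x axis of stand, either way round below 0.2 rad and value of joint lever below 0.06 rad and value of joint foot between 0.0075 and 0.0115 m and linear speed of blue_block below 0.01 m/s); the robot touches nothing.
It fails at once if a bystander (brass or grey block, screwdriver, wrench, ring, bottle) is moved by more than 30 mm (distance of any of brass_block, grey_block, screwdriver, wrench, ring_gauge, oil from where it was at the start of the episode above 0.03 m).
It also fails if it takes over 72 s, if anything falls off the work surface, if the arm or the gripper's body presses on something with over 40 N, if the wrist force passes 120 N, or if a joint passes its speed limit or range.

## Robot

A 6-joint arm with a two-finger parallel gripper is mounted at the origin on the work surface. World frame = base frame: x ahead of the robot, y to its left, z up, the work surface at z = 0. Lengths are in mm, angles in rad, forces in N, time in s.
With the tool pointing down it reaches from about 350 to 875 mm from the base axis. Payload 4.2 kg.
Tool frame: the origin (TCP) lies between the finger pads; the fingertips stand 8 mm ahead of it and the grasp point (between the pads) lies 11 mm behind it; z points along the fingers, y is the line along which they close (so a half turn about z gives the same grasp; the last joint's range is limited). The gripper opens to 85 mm and grips with 20 to 120 N. Pads are 22 mm wide; open, the fingers measure 114 mm over their backs; the gripper's body (76 mm by 85 mm) begins 54 mm behind the grasp point. The pads swing forward as they close: fully open they stand 13 mm farther back than shut.
Start: joints at [-0.904, 0.385, 0.008, 0, -1.194, -0.259], TCP at [247.882, -573.719, 239.312] pointing down, gripper open.
Joint ranges: [-3.14, 3.14], [-1.21, 2.06], [-1.07, 1.41], [-3.16, 2.05], [-2.99, -0.16], [-3.1, 3.1]. Speed limits (rad/s): [2.79, 2.79, 3.14, 3.14, 3.14, 3.14].

## Interface

Orientations are given as a unit quaternion [x, y, z, w].
In Python, from bench import read_state, get_image, camera_params, job_done gives the robot as it stands.
- The arm moves only by the tool drive_tool, never from a script. Its argument "moves" is a list that holds one entry, the list of rows, each a list of 7 numbers: the shift along the tool's x, y, z in m, then the turn, a rotation vector about the tool's x, y, z in rad, then the closure in counts, from 0 (fully open) to 255 (shut). A call has 1 to 8 rows; each row shifts and turns the commanded pose from where the row before left it, along the tool's axes as they then stand; what a row does not reach is not made up. A row lasts 1/12 s, in which the tool goes at most 41.7 mm and 7.16 degrees, less where a joint would pass 70% of its speed; a pose out of reach is approached as far as the arm can. A call is refused whole if a number of a shift passes 0.0417 or a number of a turn 0.125, either way. A call with a gripper value outside its range is refused whole. The fingers move at their own pace and stop on an object; the grip force is fixed at half the most. Time passes only in rows, so rows that do not move let the fingers close. It gives the time, the measured TCP pose, the force and the opening at its end, in the units of the state.
- read_state(): the state, without advancing time (a new reading comes with each control period).
- get_image(name): name is "side" or "top" or "wrist"; returns the picture (400x640x3 uint8, blue, green, red); there is no depth.
- camera_params(name): a dict with "mtx" (3x3 intrinsics, pixels), "extrinsics" (4x4, takes a point from camera to world coordinates). Camera axes: x right, y up, looking along -z (the intrinsics and any distortion apply to the point x, -y, -z); pixel columns grow to the right and rows downward; lengths in mm; the calibration is good to about 2 mm. The wrist camera is an equidistant fisheye: a pixel r from the principal point sees the ray r / f radians off the axis. A picture is of the moment at which its call begins: read the wrist's pose just before it. camera_params takes no time and is no camera call; for the wrist camera it gives the pose at the moment of the call.
- job_done(): hands the job in, once; it reports no verdict.
The state is a dict: "clock": time; "joints": joint angles; "joint_vel": joint speeds; "joint_efforts": joint torques, N m; "position": TCP position; "ee_rot": TCP orientation; "contact_force": force on the tool from outside, world axes, zero at the start; "wrist_torque": the same for the moment, N m; "gripper_width": finger opening in mm.
Only numpy, scipy, OpenCV 4.12 (cv2) and the standard library are available. Lean on these libraries where they do the work, as an engineer would, in place of code of your own. Each camera call takes 0.05 s, during which the arm holds its last target. There are 200 camera calls.

## Working session

There is one attempt and no reset: what is moved stays moved. The work goes in short steps, Python scripts to look and compute and a tool call to move; the robot and the scene stay as the last step left them, time stands still between calls to the robot, and variables do not carry over. Pictures are saved under pics/ and viewed, on a budget of 10 in all, crops included, one or two more only if the job needs it, and the job is handed in when it is done.

Besides the shell and the picture viewer there is one more tool, called after "Emit:" as a command line: name --argument value ..., lists and objects as JSON in quotes. drive_tool: Moves the arm, as the interface text tells. Its arguments: {"type":"object","properties":{"moves":{"type":"array"}},"required":["moves"]}

```bash
mkdir -p pics; python3 - <<'E'
from bench import *
import cv2
print(read_state())
for n in("top","side"):
    p=camera_params(n);print(n,p)
    cv2.imwrite(f"pics/{n}0.png",get_image(n))
E
```

```text
{'clock': 0.0, 'joints': array([-9.04387430e-01,  3.85533179e-01,  6.63101020e-03, -4.81624676e-04,
       -1.19402231e+00, -2.58559387e-01]), 'joint_vel': array([-0.0003895 ,  0.00033043, -0.00143033, -0.00022378, -0.00040543,
       -0.00058606]), 'joint_efforts': array([ 9.89350929e-05, -3.92294669e+01,  1.88401634e+01,  4.18608695e+00,
       -4.65695135e-03, -9.37217322e-06]), 'position': array([ 247.66058921, -573.21548451,  238.24029753]), 'ee_rot': array([-2.02427193e-01,  9.79296711e-01,  1.05215841e-03, -2.74449610e-04]), 'contact_force': array([-0.18953983,  0.25355264, -0.73193199]), 'wrist_torque': array([ 0.01256782,  0.02737578, -0.02767944]), 'gripper_width': 85.49233698793363}
top {'mtx': array([[444.6741168 ,   0.        , 318.77214174],
       [  0.        , 444.6741168 , 190.76363969],
       [  0.        ,   0.        ,   1.        ]]), 'extrinsics': array([[ 2.41064175e-02,  9.93387134e-01, -1.12253654e-01,
         3.99093730e+02],
       [-9.99701481e-01,  2.35069086e-02, -6.66134865e-03,
         1.58971255e+01],
       [-3.97856165e-03,  1.12380726e-01,  9.93657257e-01,
         1.53496576e+03],
       [ 0.00000000e+00,  0.00000000e+00,  0.00000000e+00,
         1.00000000e+00]])}
side {'mtx': array([[375.28252316,   0.        , 307.4226181 ],
       [  0.        , 375.28252316, 199.26615881],
       [  0.        ,   0.        ,   1.        ]]), 'extrinsics': array([[-9.81487964e-01,  1.37265605e-01, -1.33564703e-01,
         4.19153387e+02],
       [-1.90248642e-01, -6.18410746e-01,  7.62478592e-01,
         7.89101334e+02],
       [ 2.20642380e-02,  7.73774065e-01,  6.33077299e-01,
         8.22397457e+02],
       [ 0.00000000e+00,  0.00000000e+00,  0.00000000e+00,
         1.00000000e+00]])}
```

View pics/top0.png

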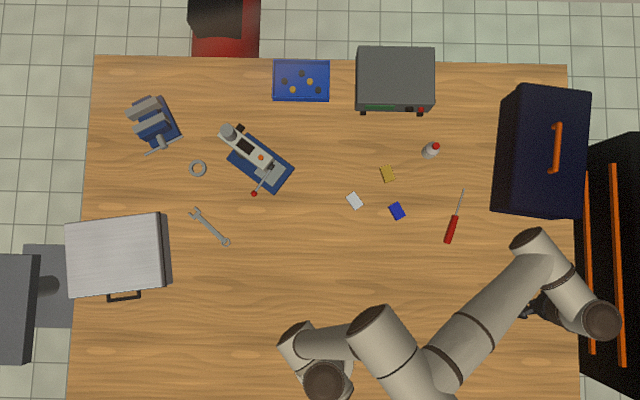

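View pics/side0.png

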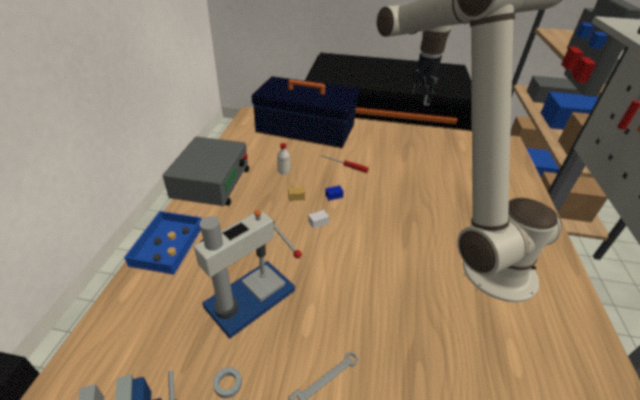

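The top view shows the stand around (258,160), with its red ball at (254,194), the blue block at (397,211), brass at (387,174) and grey at (354,200). The side view shows the ball at (298,254) and the cap at (257,213). I'll enlarge both for precise pixels.

```bash
python3 - <<'E'
import cv2,numpy as np
t=cv2.imread("pics/top0.png");s=cv2.imread("pics/side0.png")
def c(i,x,y,w,h,f): return cv2.resize(i[y:y+h,x:x+w],None,fx=f,fy=f,interpolation=cv2.INTER_CUBIC)
A=c(t,210,110,100,100,4);B=c(s,190,200,120,140,4)[:560]
C=c(t,340,160,80,40+20,4)
o=np.zeros((600,800,3),np.uint8);o[:400,:400]=A[:, :400];o[:560,320+80:800]=B[:,:400]
o[400:600,0:320]=C[:200]
cv2.imwrite("pics/crop.png",o)
hsv=cv2.cvtColor(t,cv2.COLOR_BGR2HSV);m=cv2.inRange(hsv,(110,150,60),(130,255,255));
m[:, :370]=0;m[:,420:]=0
print(cv2.minAreaRect(np.argwhere(m)[:,::-1].astype(np.float32)),cv2.countNonZero(m))
for n,i,r in(("top",t,(240,270,180,210)),("side",s,(280,310,240,270))):
    h=cv2.cvtColor(i,cv2.COLOR_BGR2HSV);m=cv2.inRange(h,(0,150,60),(8,255,255))|cv2.inRange(h,(170,150,60),(180,255,255))
    q=np.argwhere(m[r[2]:r[3],r[0]:r[1]]);print(n,q.mean(0)[::-1]+[r[0],r[2]],len(q))
E
```

```text
((396.66925048828125, 210.54617309570312), (15.256270408630371, 10.542952537536621), 60.2551155090332) 163
top [253.44444444 193.2962963 ] 27
side [297.36956522 253.63043478] 46
```

View pics/crop.png

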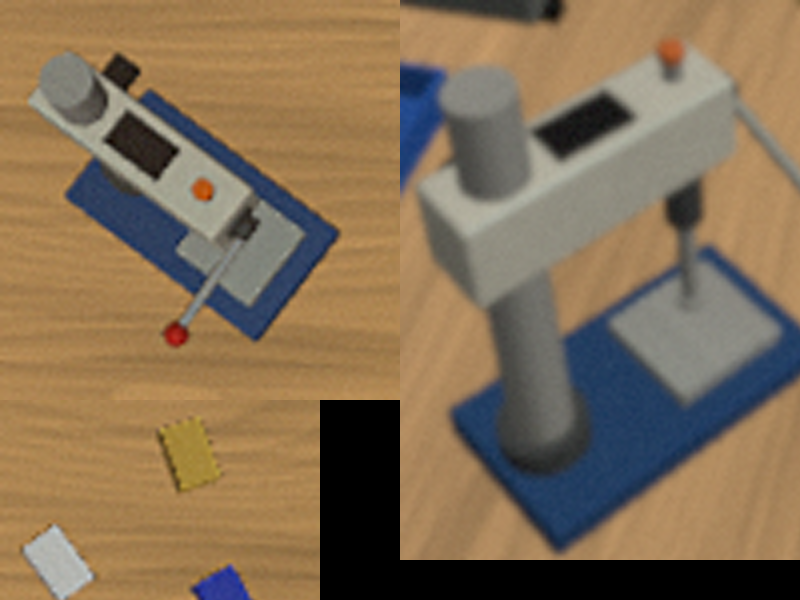

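The crop shows the base and anvil corners, cap and column top in both views. I'll fit the stand pose and lever angle to these.

```bash
cat > h.py <<'E'
import numpy as np
from scipy.spatial.transform import Rotation as R
from scipy.optimize import least_squares
from bench import *
def proj(n,P):
    p=camera_params(n);E=p["extrinsics"];c=(np.atleast_2d(P)-E[:3,3])@E[:3,:3];M=p["mtx"]
    return np.c_[M[0,2]-M[0,0]*c[:,0]/c[:,2],M[1,2]+M[1,1]*c[:,1]/c[:,2]]
def unproj(n,uv,z):
    p=camera_params(n);E=p["extrinsics"];M=p["mtx"]
    d=E[:3,:3]@np.array([(uv[0]-M[0,2])/M[0,0],-(uv[1]-M[1,2])/M[1,1],-1]);return E[:3,3]+d*(z-E[2,3])/d[2]
def stand2w(s,P): return np.atleast_2d(P)@R.from_euler('z',s[2]).as_matrix().T+[s[0],s[1],0]
def ball(a): t=a-.45; return [-34,100*np.cos(t),225+100*np.sin(t)]
E
python3 - <<'E'
from h import *
T=[((-60,60,25),(258,338)),((-60,-60,25),(338,235)),((150,-60,25),(150,92)),((150,60,25),(67,194)),((-40,-40,37),(303,232)),((-40,40,37),(252,305)),((40,40,37),(180,250)),((-25,-25,255),(256,195))]
S=[((150,60,25),(563,540)),((150,-60,25),(453,412)),((-60,-60,25),(710,247)),((-40,-40,37),(708,254)),((-40,40,37),(782,328)),((40,40,37),(688,402)),((40,-40,37),(610,322)),((115,0,315),(482,92))]
tp=np.array([[210+(u+.5)/4-.5,110+(v+.5)/4-.5] for _,(u,v) in T]);sp=np.array([[190+(u-400+.5)/4-.5,200+(v+.5)/4-.5] for _,(u,v) in S])
def f(s):
    b=stand2w(s,ball(s[3]))
    return np.r_[proj("top",stand2w(s,[p for p,_ in T]))-tp,proj("side",stand2w(s,[p for p,_ in S]))-sp,proj("top",b)-[253.44,193.3],proj("side",b)-[297.37,253.63]].ravel()
u=unproj("top",(261,157),25)
r=least_squares(f,[u[0],u[1],.8,0.05],loss="soft_l1");print(r.x,np.round(f(r.x).reshape(-1,2),1).tolist())
print("ball",stand2w(r.x,ball(r.x[3])))
b=unproj("top",(396.67,210.55),30);print("blue",b)
# long direction
import cv2
a=np.deg2rad(60.26);d=unproj("top",np.array([396.67,210.55])+10*np.array([np.cos(a),np.sin(a)]),30)-b;print("long dir yaw",np.arctan2(d[1],d[0]))
for n,uv in(("brass",(387,174)),("grey",(354,200))):print(n,unproj("top",uv,30))
E
```

```text
[632.80700392 195.63073155   0.95663158  25.21088471] [[-0.9, 1.5], [0.2, -0.6], [-1.2, -0.4], [-1.7, 1.4], [0.5, 0.8], [-0.9, 1.2], [-1.6, 1.1], [-0.7, -1.0], [-0.9, -0.6], [-1.2, -0.6], [0.1, -2.5], [-0.7, 0.6], [0.2, -0.6], [-0.5, -1.6], [-0.2, -0.4], [0.4, -0.4], [0.7, 0.5], [0.5, 0.0]]
ball [[537.07368879 221.533076   188.6654307 ]]
blue [ 507.93466682 -239.37731978   30.        ]
long dir yaw -2.6143302480125388
brass [ 632.2828188  -205.79722247   30.        ]
grey [540.37449466 -94.41040848  30.        ]
```

```bash
cat >> h.py <<'E'
S=np.array([632.8,195.6,0.957])
def rot(yaw_y,lean=0,leanyaw=0):
    y=np.array([np.cos(yaw_y),np.sin(yaw_y),0]);z=np.array([np.sin(lean)*np.cos(leanyaw),np.sin(lean)*np.sin(leanyaw),-np.cos(lean)])
    return R.from_matrix(np.c_[np.cross(y,z),y,z])
def plan(pos,Rt,n,g,Rc=None,pc=None):
    s=read_state();p=s["position"] if pc is None else pc;q=R.from_quat(s["ee_rot"]) if Rc is None else Rc
    pos=np.array(pos);w=(q.inv()*Rt).as_rotvec()/n;d=(pos-p)/n
    print("from",p.round(1),"to",pos.round(1),"turn/row",w.round(4))
    for k in range(n):
        print([*((q*R.from_rotvec(w*k)).inv().apply(d)/1000).round(4),*w.round(3),g])
E
python3 - <<'E'
from h import *
s=read_state();q=R.from_quat(s["ee_rot"]);E=camera_params("wrist");X=E["extrinsics"]
print(q.inv().apply(X[:3,3]-s["position"]),(q.inv().as_matrix()@X[:3,:3]).round(2),E["mtx"])
b=stand2w(S,ball(.078))[0];print(b)
plan([b[0],b[1],290],rot(.957-np.pi),24,0)
E
```

```text
[  78.02033218   -0.30894561 -135.12760609] [[-0.    0.95  0.31]
 [ 1.    0.   -0.  ]
 [-0.    0.31 -0.95]] [[309.70691629   0.         319.09111456]
 [  0.         309.70691629 203.07759831]
 [  0.           0.           1.        ]]
[537.06141087 221.46406938 188.65206378]
from [ 247.7 -573.3  238.3] to [537.1 221.5 290. ] turn/row [ 0.0001  0.0001 -0.0883]
[np.float64(-0.0242), np.float64(0.0256), np.float64(-0.0021), np.float64(0.0), np.float64(0.0), np.float64(-0.088), 0]
[np.float64(-0.0264), np.float64(0.0234), np.float64(-0.0021), np.float64(0.0), np.float64(0.0), np.float64(-0.088), 0]
[np.float64(-0.0283), np.float64(0.021), np.float64(-0.0021), np.float64(0.0), np.float64(0.0), np.float64(-0.088), 0]
[np.float64(-0.0301), np.float64(0.0184), np.float64(-0.0021), np.float64(0.0), np.float64(0.0), np.float64(-0.088), 0]
[np.float64(-0.0316), np.float64(0.0157), np.float64(-0.0021), np.float64(0.0), np.float64(0.0), np.float64(-0.088), 0]
[np.float64(-0.0328), np.float64(0.0128), np.float64(-0.0021), np.float64(0.0), np.float64(0.0), np.float64(-0.088), 0]
[np.float64(-0.0338
[... 1453 characters left out ...]
float64(-0.0247), np.float64(-0.0022), np.float64(0.0), np.float64(0.0), np.float64(-0.088), 0]
[np.float64(-0.0229), np.float64(-0.0268), np.float64(-0.0022), np.float64(0.0), np.float64(0.0), np.float64(-0.088), 0]
[np.float64(-0.0204), np.float64(-0.0287), np.float64(-0.0022), np.float64(0.0), np.float64(0.0), np.float64(-0.088), 0]
[np.float64(-0.0178), np.float64(-0.0304), np.float64(-0.0022), np.float64(0.0), np.float64(0.0), np.float64(-0.088), 0]
[np.float64(-0.0151), np.float64(-0.0319), np.float64(-0.0022), np.float64(0.0), np.float64(0.0), np.float64(-0.088), 0]
[np.float64(-0.0122), np.float64(-0.0331), np.float64(-0.0022), np.float64(0.0), np.float64(0.0), np.float64(-0.088), 0]
```

Emit:
drive_tool --moves '[[[-0.024, 0.026, -0.004, 0, 0, -0.088, 0], [-0.026, 0.023, -0.004, 0, 0, -0.088, 0], [-0.028, 0.021, -0.004, 0, 0, -0.088, 0], [-0.03, 0.018, -0.003, 0, 0, -0.088, 0], [-0.032, 0.016, -0.003, 0, 0, -0.088, 0], [-0.033, 0.013, -0.003, 0, 0, -0.088, 0], [-0.034, 0.01, -0.003, 0, 0, -0.088, 0], [-0.035, 0.007, -0.003, 0, 0, -0.088, 0]]]'

```text
clock: 0.77
position: [344.1, -306.5, 266.1]
ee_rot: [-0.529, 0.848, 0.0, -0.0]
contact_force: [0.8, 0.6, 0.5]
gripper_width: 85.1
```

Emit:
drive_tool --moves '[[[-0.035, 0.004, -0.002, 0, 0, -0.088, 0], [-0.035, 0.001, -0.002, 0, 0, -0.088, 0], [-0.035, -0.002, -0.002, 0, 0, -0.088, 0], [-0.035, -0.006, -0.002, 0, 0, -0.088, 0], [-0.034, -0.009, -0.002, 0, 0, -0.088, 0], [-0.033, -0.012, -0.002, 0, 0, -0.088, 0], [-0.032, -0.015, -0.002, 0, 0, -0.088, 0], [-0.031, -0.017, -0.002, 0, 0, -0.088, 0]]]'

```text
clock: 1.43
position: [442.1, -42.2, 282.3]
ee_rot: [0.79, -0.614, -0.0, 0.0]
contact_force: [0.2, 0.2, -0.2]
gripper_width: 85.3
```

Emit:
drive_tool --moves '[[[-0.029, -0.02, 0, 0, 0, -0.088, 0], [-0.027, -0.022, 0, 0, 0, -0.088, 0], [-0.025, -0.025, 0, 0, 0, -0.088, 0], [-0.023, -0.027, 0, 0, 0, -0.088, 0], [-0.02, -0.029, 0, 0, 0, -0.088, 0], [-0.018, -0.03, 0, 0, 0, -0.088, 0], [-0.015, -0.032, 0, 0, 0, -0.088, 0], [-0.012, -0.033, 0, 0, 0, -0.088, 0]]]'

```text
clock: 2.1
position: [540.9, 221.3, 281.8]
ee_rot: [0.953, -0.304, -0.0, 0.0]
contact_force: [0.3, -0.1, 0.1]
gripper_width: 85.1
```

```bash
python3 - <<'E'
from h import *
import cv2
b=stand2w(S,ball(.078))[0]
plan([b[0],b[1],178],rot(.957-np.pi),4,0)
print(read_state()["joints"])
cv2.imwrite("pics/w1.png",get_image("wrist"))
X=camera_params("wrist");np.savez("w1.npz",**X)
E
```

```text
from [540.9 221.3 281.8] to [537.1 221.5 178. ] turn/row [ 0.0002  0.0001 -0.0008]
[np.float64(-0.0008), np.float64(0.0005), np.float64(0.026), np.float64(0.0), np.float64(0.0), np.float64(-0.001), 0]
[np.float64(-0.0008), np.float64(0.0005), np.float64(0.026), np.float64(0.0), np.float64(0.0), np.float64(-0.001), 0]
[np.float64(-0.0008), np.float64(0.0005), np.float64(0.026), np.float64(0.0), np.float64(0.0), np.float64(-0.001), 0]
[np.float64(-0.0008), np.float64(0.0005), np.float64(0.026), np.float64(0.0), np.float64(0.0), np.float64(-0.001), 0]
[ 6.65249328e-01  2.89612301e-01 -2.47116712e-02 -2.34571103e-04
 -1.25744331e+00  2.88502977e-01]
```

View pics/w1.png

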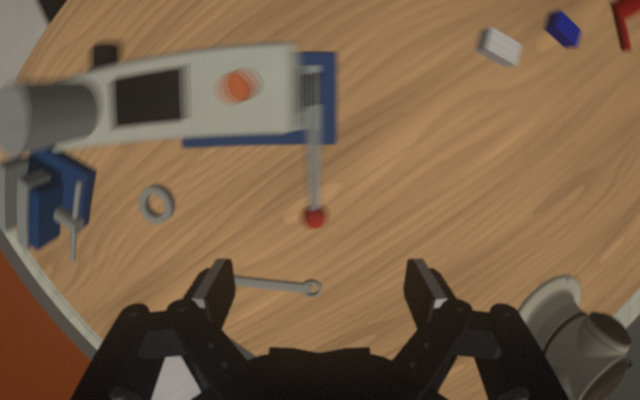

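The wrist view shows the ball at (316,217), midway between the fingers, and the base's front corners at about (336,52) and (336,145). I'll compare these with the fit.

```bash
cat >> h.py <<'E'
def wproj(P,X):
    E=X["extrinsics"];c=(np.atleast_2d(P)-E[:3,3])@E[:3,:3];c=c*[1,-1,-1];M=X["mtx"]
    r=np.hypot(c[:,0],c[:,1]);t=np.arctan2(r,c[:,2]);return np.c_[M[0,2]+M[0,0]*t*c[:,0]/r,M[1,2]+M[1,1]*t*c[:,1]/r]
E
python3 - <<'E'
from h import *
X=dict(np.load("w1.npz"));P=[ball(.078),(-60,-60,25),(-60,60,25),(-25,-25,255),(-25,25,255)]
o=np.array([(316,217),(336,52),(336,145),(298,43),(300,134)])
print(wproj(stand2w(S,P),X))
f=lambda s:(wproj(stand2w(s,[ball(s[3])]+P[1:]),X)-o).ravel()
r=least_squares(f,[*S,.078],loss="soft_l1");print(r.x,f(r.x).round(1))
E
```

```text
[[330.63605564 214.12882815]
 [348.12567952  51.10923847]
 [347.07514216 145.15504193]
 [319.51604638  38.91314357]
 [319.2238804  134.06670735]]
[6.38516265e+02 2.05045234e+02 9.55988636e-01 1.01228333e-01] [ 0.4  0.   3.3 -0.5  2.4  0.7 -0.1 -2.4 -2.1  1.6]
```

Emit:
drive_tool --moves '[[[0, 0.0005, 0.026, 0, 0, 0, 0], [0, 0.0005, 0.026, 0, 0, 0, 0], [0, 0.0005, 0.026, 0, 0, 0, 0], [0, 0.0005, 0.026, 0, 0, 0, 0], [0, 0, 0, 0, 0, 0, 0], [0, 0, 0, 0, 0, 0, 0]]]'

```text
clock: 2.65
position: [539.2, 217.4, 177.2]
ee_rot: [0.952, -0.306, -0.001, 0.002]
contact_force: [0.1, 0.7, 1.0]
gripper_width: 85.6
```

```bash
python3 - <<'E'
from h import *
import cv2
X=camera_params("wrist");i=get_image("wrist");cv2.imwrite("pics/w2.png",i);np.savez("w2.npz",**X)
h=cv2.cvtColor(i,cv2.COLOR_BGR2HSV);m=cv2.inRange(h,(0,150,60),(7,255,255))|cv2.inRange(h,(172,150,60),(180,255,255))
n,l,st,c=cv2.connectedComponentsWithStats(m);print([(st[k].tolist(),c[k].round(1)) for k in range(1,n) if st[k,4]>30])
print(wproj(stand2w(S,[ball(.078),(-60,-60,25),(-60,60,25),(-25,-25,255),(-25,25,255)]),X))
s=read_state();q=R.from_quat(s["ee_rot"]);print(s["position"],wproj(s["position"]+q.apply([0,0,-11]),X),(q.inv().apply(stand2w(S,ball(.078))[0]-s["position"])))
E
```

```text
[([288, 279, 40, 36, 978], array([307.7, 297.8]))]
[[317.40153469 291.51978322]
 [344.91523084  33.13168931]
 [345.05265004 160.25504982]
 [263.70025053 -55.31837199]
 [266.73988305 193.43851956]]
[540.25714749 218.04292391 179.06353039] [[319.34171986 285.20655807]] [-4.58177973 -0.92135048 -9.59246315]
```

View pics/w2.png

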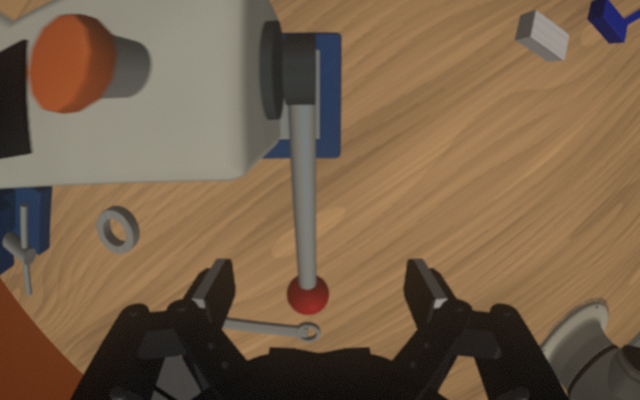

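The settled wrist view shows the ball at (308,298) and the base front corners at (341,33) and (341,157). I'll refit from these.

```bash
python3 - <<'E'
from h import *
X=dict(np.load("w2.npz"));P=[(-60,-60,25),(-60,60,25)]
o=np.array([(307.7,297.8),(341,33),(341,157.5)])
T=np.array([253.44,193.3]);U=np.array([297.37,253.63])
def f(s):
    b=stand2w(s,ball(s[3]))
    return np.r_[(wproj(np.r_[b,stand2w(s,P)],X)-o).ravel(),2*(proj("top",b)-T).ravel(),2*(proj("side",b)-U).ravel(),(np.array(s[:3])-S)/[3,3,.02]]
r=least_squares(f,[*S,.078]);print(r.x,f(r.x).round(1))
s=read_state();q=R.from_quat(s["ee_rot"]);b=stand2w(r.x,ball(r.x[3]))[0];print(b,q.inv().apply(b-s["position"]))
E
```

```text
[6.35876031e+02 1.97998448e+02 9.53419829e-01 1.24128224e-01] [ 1.  -0.1  0.  -0.9 -0.1  1.8 -1.3 -0.5 -1.4 -0.5  1.   0.8 -0.2]
[538.94478782 225.11801889 192.98651968] [ -5.17483227  -4.98914348 -13.9268965 ]
```

Emit:
drive_tool --moves '[[[-0.005, -0.005, -0.003, 0, 0, 0, 0], [0, 0, 0, 0, 0, 0, 120], [0, 0, 0, 0, 0, 0, 255], [0, 0, 0, 0, 0, 0, 255], [0, 0, 0, 0, 0, 0, 255], [0, 0, 0, 0, 0, 0, 255], [0, 0, 0, 0, 0, 0, 255], [0, 0, 0, 0, 0, 0, 255]]]'

```text
clock: 3.37
position: [538.4, 224.5, 181.5]
ee_rot: [0.952, -0.306, -0.0, 0.0]
contact_force: [-1.2, -1.3, 1.2]
gripper_width: 16.7
```

Emit:
drive_tool --moves '[[[-0.003, 0, -0.0096, 0, 0, 0, 255], [-0.002, 0, -0.0098, 0, 0, 0, 255], [-0.001, 0, -0.01, 0, 0, 0, 255], [0, 0, -0.01, 0, 0, 0, 255], [0.001, 0, -0.01, 0, 0, 0, 255], [0.002, 0, -0.01, 0, 0, 0, 255], [0.003, 0, -0.0095, 0, 0, 0, 255], [0.003, 0, -0.007, 0, 0, 0, 255]]]'

```text
clock: 4.03
position: [542.0, 223.8, 260.0]
ee_rot: [0.952, -0.306, 0.001, -0.002]
contact_force: [0.5, 0.3, 0.5]
gripper_width: -0.1
```

Emit:
drive_tool --moves '[[[0.002, 0, -0.004, 0, 0, 0, 255], [0.001, 0, -0.002, 0, 0, 0, 255], [0, 0, 0, 0, 0, 0, 255], [0, 0, 0, 0, 0, 0, 255], [0, 0, 0, 0, 0, 0, 255]]]'

```text
clock: 4.45
position: [543.2, 221.5, 262.7]
ee_rot: [0.952, -0.306, -0.0, 0.0]
contact_force: [-0.1, -1.0, 0.4]
gripper_width: -0.1
```

```bash
python3 - <<'E'
from h import *
import cv2
for n in("side","top"):
    i=get_image(n);cv2.imwrite(f"pics/{n}2.png",i)
    h=cv2.cvtColor(i,cv2.COLOR_BGR2HSV);m=cv2.inRange(h,(0,150,60),(8,255,255))|cv2.inRange(h,(172,150,60),(180,255,255))
    k,l,st,c=cv2.connectedComponentsWithStats(m);print(n,[(st[j].tolist(),c[j].round(1)) for j in range(1,k) if st[j,4]>8])
s=[635.9,198,.9534]
for a in(.124,.5,.9):print(a,proj("side",stand2w(s,ball(a))),proj("top",stand2w(s,ball(a))))
s=cv2.imread("pics/side2.png");cv2.imwrite("pics/side2c.png",cv2.resize(s[180:340,180:360],None,fx=4,fy=3.75))
E
```

```text
side [([563, 47, 33, 36, 706], array([578.6,  64.5])), ([243, 154, 4, 5, 17], array([244.6, 156.1])), ([296, 238, 8, 8, 48], array([299.2, 241.4]))]
top [([243, 0, 12, 9, 57], array([246.6,   2.9])), ([192, 28, 66, 30, 1232], array([224.7,  46.3])), ([418, 107, 6, 6, 30], array([420.5, 109.3])), ([432, 142, 8, 8, 42], array([435.7, 145.3])), ([444, 215, 14, 29, 194], array([450.6, 229.5]))]
0.124 [[296.67207165 253.39719489]] [[252.77492521 193.04924341]]
0.5 [[298.32923485 243.10393392]] [[249.81191105 193.09178618]]
0.9 [[295.32681754 227.98796726]] [[249.7876584  188.92383372]]
```

View pics/side2c.png

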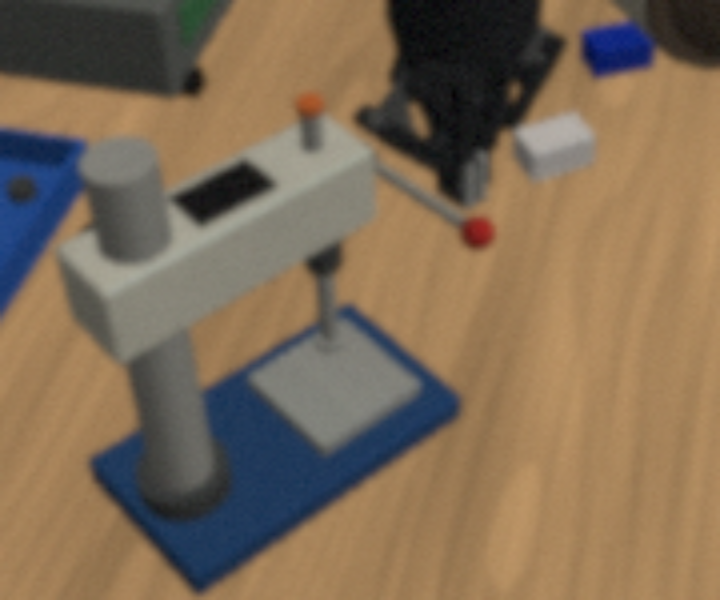

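The lever stopped part way with the ball at side pixel (299,241), and the fingers have slipped off its inner side. I'll re-measure the ball from this pose.

```bash
python3 - <<'E'
from h import *
import cv2
X=camera_params("wrist");i=get_image("wrist");cv2.imwrite("pics/w3.png",i);np.savez("w3.npz",**X)
h=cv2.cvtColor(i,cv2.COLOR_BGR2HSV);m=cv2.inRange(h,(0,150,60),(7,255,255))|cv2.inRange(h,(172,150,60),(180,255,255))
k,l,st,c=cv2.connectedComponentsWithStats(m);print([(st[j].tolist(),c[j].round(1)) for j in range(1,k) if st[j,4]>30])
s=[635.9,198,.9534]
for a in(.4,.5,.6):print(a,wproj(stand2w(s,ball(a)),X))
st=read_state();q=R.from_quat(st["ee_rot"]);print(wproj(st["position"]+q.apply([[0,0,-11],[0,0,8]]),X))
E
```

```text
[([623, 9, 17, 44, 540], array([632.8,  29.7]))]
0.4 [[320.36133118 252.48176591]]
0.5 [[320.42434869 259.89067996]]
0.6 [[320.48855325 266.49990975]]
[[321.72093035 284.00684693]
 [321.47558329 264.46382227]]
```

View pics/w3.png

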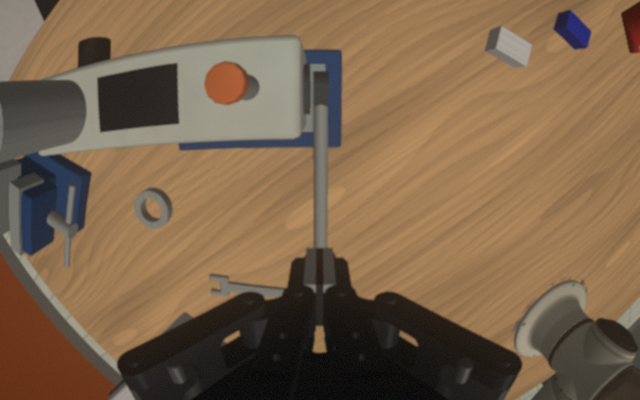

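```bash
python3 - <<'E'
from h import *
st=read_state();q=R.from_quat(st["ee_rot"])
print(proj("side",st["position"]+q.apply([[0,0,8],[0,0,-11],[-11,0,8],[11,0,8]])))
# robust: two-ray triangulation of initial ball from top/side/wrist2
X=dict(np.load("w2.npz"))
ys=np.array([-np.sin(.955),np.cos(.955),0])
f=lambda b:np.r_[(proj("top",b)-[253.44,193.3]).ravel(),(proj("side",b)-[297.37,253.63]).ravel(),.4*(wproj(b,X)-[307.7,297.8]).ravel()]
r=least_squares(f,[537,222,189]);print(r.x,f(r.x).round(2))
print("cam dist",np.linalg.norm(r.x-X["extrinsics"][:3,3]))
# current ball: on circle vs stand variations
for s in([632.8,195.6,.957],[635.9,198,.9534]):
    g=least_squares(lambda a:(proj("side",stand2w(s,ball(a[0])))-[299.2,241.4]).ravel(),[.5]);b=stand2w(s,ball(g.x[0]))[0];print(g.x,g.fun,b,q.inv().apply(b-st["position"]))
E
```

```text
[[295.20245854 232.2941615 ]
 [295.20788545 225.8699581 ]
 [298.6435098  234.9695727 ]
 [291.81276983 229.65868459]]
[538.4870628  225.37879418 192.31344896] [-0.72 -0.07 -0.51  0.09  0.46 -0.  ]
cam dist 147.63860767164562
[0.53210461] [ 0.77738114 -0.04854236] [531.74549782 225.20958043 233.20123984] [-11.50722405   3.65895222  29.56625092]
[0.54795116] [-0.96635249  0.076727  ] [535.0689145  227.89070667 234.77946068] [-10.36756139  -0.45470825  27.98407396]
```

Emit:
drive_tool --moves '[[[0, 0, 0, 0, 0, 0, 0], [-0.005, 0, 0, 0, 0, 0, 0], [-0.006, 0.001, 0, 0, 0, 0, 0], [0, 0, 0, 0, 0, 0, 0], [0, 0, 0, 0, 0, 0, 0], [0, 0, 0, 0, 0, 0, 0], [0, 0, 0, 0, 0, 0, 0]]]'

```text
clock: 5.18
position: [533.9, 227.2, 263.3]
ee_rot: [0.952, -0.306, 0.0, -0.0]
contact_force: [-0.3, -0.8, -0.1]
gripper_width: 83.2
```

```bash
python3 - <<'E'
from h import *
import cv2
X=camera_params("wrist");i=get_image("wrist");cv2.imwrite("pics/w4.png",i)
h=cv2.cvtColor(i,cv2.COLOR_BGR2HSV);m=cv2.inRange(h,(0,150,60),(7,255,255))|cv2.inRange(h,(172,150,60),(180,255,255))
k,l,sta,c=cv2.connectedComponentsWithStats(m);uv=[c[j] for j in range(1,k) if sta[j,4]>100 and sta[j,0]<500];print(uv,[sta[j].tolist() for j in range(1,k)])
f=lambda b:np.r_[(proj("side",b)-[299.2,241.4]).ravel(),.4*(wproj(b,X)-uv[0]).ravel()]
r=least_squares(f,[534,226,234]);st=read_state();q=R.from_quat(st["ee_rot"])
print(r.x,f(r.x).round(2),st["gripper_width"],q.inv().apply(r.x-st["position"]))
E
```

```text
[array([318.69157609, 246.62907609])] [[634, 7, 1, 1, 1], [624, 10, 16, 37, 408], [626, 12, 1, 1, 1], [631, 13, 1, 1, 1], [623, 16, 1, 1, 1], [624, 18, 1, 1, 1], [304, 233, 31, 29, 736]]
[534.40001543 227.98024339 234.54721578] [-0.67  0.23  0.41  0.25] 85.32935043380353 [-0.15562067 -0.9352429  28.74852098]
```

Emit:
drive_tool --moves '[[[0, -0.001, 0.022, 0, 0, 0, 0], [0, 0, 0.021, 0, 0, 0, 0], [0, 0, 0, 0, 0, 0, 255], [0, 0, 0, 0, 0, 0, 255], [0, 0, 0, 0, 0, 0, 255], [0, 0, 0, 0, 0, 0, 255], [0, 0, 0, 0, 0, 0, 255], [0, 0, 0, 0, 0, 0, 255]]]'

```text
clock: 5.9
position: [534.3, 227.4, 221.2]
ee_rot: [0.952, -0.306, 0.0, 0.0]
contact_force: [-0.8, -1.5, 1.2]
gripper_width: 16.8
```

Emit:
drive_tool --moves '[[[0, 0, 0, 0, 0, 0, 255], [0, 0, 0, 0, 0, 0, 255], [0, 0, 0, 0, 0, 0, 255], [0, 0, 0, 0, 0, 0, 255]]]'

```text
clock: 6.23
position: [534.3, 227.5, 220.4]
ee_rot: [0.952, -0.306, -0.0, 0.0]
contact_force: [-1.8, -2.4, 1.1]
gripper_width: 16.9
```

Emit:
drive_tool --moves '[[[0.0005, 0, -0.0045, 0, 0, 0, 255], [0.0007, 0, -0.0045, 0, 0, 0, 255], [0.001, 0, -0.0044, 0, 0, 0, 255], [0.001, 0, -0.0044, 0, 0, 0, 255], [0.0013, 0, -0.0043, 0, 0, 0, 255], [0.0015, 0, -0.0043, 0, 0, 0, 255], [0.0017, 0, -0.0042, 0, 0, 0, 255], [0.0019, 0, -0.004, 0, 0, 0, 255]]]'

```text
clock: 6.9
position: [543.1, 221.2, 255.5]
ee_rot: [0.952, -0.307, 0.001, 0.001]
contact_force: [2.3, -5.7, -5.7]
gripper_width: 16.4
```

Emit:
drive_tool --moves '[[[0.001, 0, -0.003, 0, 0, 0, 255], [0, 0, -0.001, 0, 0, 0, 255], [0, 0, 0, 0, 0, 0, 255], [0, 0, 0, 0, 0, 0, 255]]]'

```text
clock: 7.23
position: [544.6, 220.1, 259.5]
ee_rot: [0.952, -0.307, 0.001, 0.0]
contact_force: [4.5, -7.0, -5.9]
gripper_width: 16.2
```

```bash
cat > ballang.py <<'E'
from h import *
import cv2
i=get_image("side");h=cv2.cvtColor(i,cv2.COLOR_BGR2HSV);m=cv2.inRange(h,(0,150,60),(8,255,255))|cv2.inRange(h,(172,150,60),(180,255,255))
k,l,st,c=cv2.connectedComponentsWithStats(m);print([(st[j].tolist(),c[j].round(1)) for j in range(1,k) if st[j,4]>8 and 270<c[j][0]<330])
s=[634.5,197,.955]
for a in(0,.124,.5,.7,.8,.9):print(a,proj("side",stand2w(s,ball(a))))
E
python3 ballang.py
```

```text
[([296, 225, 5, 9, 38], array([298. , 228.9]))]
0 [[295.98894939 255.43435318]]
0.124 [[297.40737916 253.12391632]]
0.5 [[299.08950716 242.82869553]]
0.7 [[298.22185356 235.66926151]]
0.8 [[297.31599322 231.77176923]]
0.9 [[296.10225646 227.72273108]]
```

Emit:
drive_tool --moves '[[[0, 0, -0.002, 0, 0, 0, 255], [0, 0, 0, 0, 0, 0, 255], [0, 0, 0, 0, 0, 0, 255], [0, 0, 0, 0, 0, 0, 0], [0, 0, 0, 0, 0, 0, 0], [0, 0, 0, 0, 0, 0, 0], [0, 0, 0, 0, 0, 0, 0], [0, 0, 0, 0, 0, 0, 0]]]'

```text
clock: 7.95
position: [543.4, 222.5, 261.8]
ee_rot: [0.952, -0.306, 0.001, -0.001]
contact_force: [0.1, -0.3, 0.4]
gripper_width: 75.7
```

Emit:
drive_tool --moves '[[[0, 0, 0, 0, 0, 0, 0], [0, 0, -0.03, 0, 0, 0, 0], [0, 0, -0.03, 0, 0, 0, 0], [0, 0, -0.03, 0, 0, 0, 0], [0, 0, -0.02, 0, 0, 0, 0], [0, 0, 0, 0, 0, 0, 0], [0, 0, 0, 0, 0, 0, 0]]]'

```text
clock: 8.53
position: [543.3, 222.2, 372.3]
ee_rot: [0.952, -0.306, 0.001, -0.001]
contact_force: [-0.7, -0.7, -0.6]
gripper_width: 85.4
```

```bash
python3 ballang.py; python3 - <<'E'
from h import *
import cv2
X=camera_params("wrist");i=get_image("wrist");cv2.imwrite("pics/w5.png",i);np.savez("w5.npz",**X);print(read_state()["position"])
E
```

```text
[([293, 225, 8, 9, 53], array([296.6, 229.1]))]
0 [[295.98894939 255.43435318]]
0.124 [[297.40737916 253.12391632]]
0.5 [[299.08950716 242.82869553]]
0.7 [[298.22185356 235.66926151]]
0.8 [[297.31599322 231.77176923]]
0.9 [[296.10225646 227.72273108]]
[542.5895426  221.78866811 369.64863913]
```

View pics/w5.png

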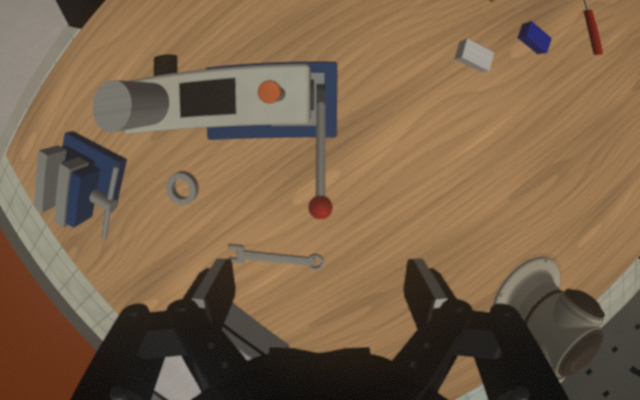

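The wrist view now shows the lever up: ball at (320,208), base front corners at (337,63) and (337,137), head front top at (309,64) and (311,123). I'll refit the stand and lever angle.

```bash
python3 - <<'E'
from h import *
X=dict(np.load("w5.npz"));X2=dict(np.load("w2.npz"));P=[(-60,-60,25),(-60,60,25)]
def f(s):
    b=stand2w(s,ball(s[3]));b0=stand2w(s,ball(s[4]))
    return np.r_[(wproj(np.r_[b,stand2w(s,P)],X)-[(320.5,207.5),(337,63),(337,137)]).ravel()/2,1.*(proj("side",b)-[296.6,229.1]).ravel(),(wproj(np.r_[b0,stand2w(s,P)],X2)-[(307.7,297.8),(341,33),(341,157.5)]).ravel()/2,(proj("top",b0)-[253.44,193.3]).ravel(),(proj("side",b0)-[297.37,253.63]).ravel(),(np.array(s[:3])-S)/[2.,2.,.015]]
r=least_squares(f,[*S,.85,.1]);print(r.x,f(r.x).round(1))
# blue block in wrist view
import cv2
i=cv2.imread("pics/w5.png");h=cv2.cvtColor(i,cv2.COLOR_BGR2HSV);m=cv2.inRange(h,(110,150,50),(130,255,255));m[:, :500]=0;m[80:]=0
q=np.argwhere(m)[:,::-1];print(cv2.minAreaRect(q.astype(np.float32)))
E
```

```text
[6.35386393e+02 1.97696511e+02 9.51761200e-01 8.68455081e-01
 1.21314034e-01] [ 0.2  0.2  0.1 -0.8 -0.   0.6 -0.6  0.2  0.9 -0.   0.4 -0.3  0.2  1.1
 -0.6 -0.1 -0.5 -0.2  1.3  1.  -0.3]
((538.1529541015625, 36.311771392822266), (27.89159393310547, 12.611851692199707), 39.09385681152344)
```

```bash
sed -i 's/^S=.*/S=np.array([635.4,197.7,0.952])/' h.py; cat >> h.py <<'E'
L=np.deg2rad(40)
def gpose(x,y,yaw,zg,off=-10,back=0):
    """TCP pose for grasp point at height zg, off along long axis, back mm retracted along tool"""
    q=rot(yaw+np.pi/2,L,yaw);a=np.array([np.cos(yaw),np.sin(yaw),0])
    return np.array([x,y,zg])+off*a+q.apply([0,0,11-back]),q
E
sed -i 's/print(\[\*((q/print(*("%g"%v for v in [*((q/; s/,g\])$/,g]),sep=", ")/' h.py
python3 - <<'E'
from h import *
p,q=gpose(508,-239,.527,25,back=110);plan(p,q,24,0)
E
```

```text
from [542.6 221.8 369.6] to [ 444.4 -276.   100.8] turn/row [ 0.0289 -0.0187  0.0791]
0.0088, 0.0192, 0.0112, 0.029, -0.019, 0.079, 0
0.0105, 0.0188, 0.0105, 0.029, -0.019, 0.079, 0
0.0121, 0.0182, 0.0097, 0.029, -0.019, 0.079, 0
0.0137, 0.0174, 0.009, 0.029, -0.019, 0.079, 0
0.0152, 0.0165, 0.0082, 0.029, -0.019, 0.079, 0
0.0166, 0.0155, 0.0075, 0.029, -0.019, 0.079, 0
0.0179, 0.0143, 0.0067, 0.029, -0.019, 0.079, 0
0.0191, 0.0131, 0.006, 0.029, -0.019, 0.079, 0
0.0202, 0.0117, 0.0052, 0.029, -0.019, 0.079, 0
0.0212, 0.0102, 0.0045, 0.029, -0.019, 0.079, 0
0.022, 0.0086, 0.0039, 0.029, -0.019, 0.079, 0
0.0227, 0.0069, 0.0032, 0.029, -0.019, 0.079, 0
0.0232, 0.0052, 0.0026, 0.029, -0.019, 0.079, 0
0.0236, 0.0034, 0.0021, 0.029, -0.019, 0.079, 0
0.0238, 0.0016, 0.0016, 0.029, -0.019, 0.079, 0
0.0239, -0.0003, 0.0011, 0.029, -0.019, 0.079, 0
0.0238, -0.0022, 0.0007, 0.029, -0.019, 0.079, 0
0.0236, -0.004, 0.0003, 0.029, -0.019, 0.079, 0
0.0232, -0.0059, 0, 0.029, -0.019, 0.079, 0
0.0227, -0.0077, -0.0002, 0.029, -0.019, 0.079, 0
0.022, -0.0095, -0.0004, 0.029, -0.019, 0.079, 0
0.0212, -0.0112, -0.0005, 0.029, -0.019, 0.079, 0
0.0202, -0.0128, -0.0005, 0.029, -0.019, 0.079, 0
0.0191, -0.0144, -0.0005, 0.029, -0.019, 0.079, 0
```

Emit:
drive_tool --moves '[[[0.0088, 0.0192, 0.0112, 0.029, -0.019, 0.079, 0], [0.0105, 0.0188, 0.0105, 0.029, -0.019, 0.079, 0], [0.012, 0.018, 0.0097, 0.029, -0.019, 0.079, 0], [0.0137, 0.0174, 0.009, 0.029, -0.019, 0.079, 0], [0.015, 0.0165, 0.008, 0.029, -0.019, 0.079, 0], [0.0166, 0.0155, 0.0075, 0.029, -0.019, 0.079, 0], [0.018, 0.0143, 0.0067, 0.029, -0.019, 0.079, 0], [0.019, 0.013, 0.006, 0.029, -0.019, 0.079, 0]]]'

```text
clock: 9.3
position: [509.4, 55.4, 279.2]
ee_rot: [0.8, -0.584, -0.037, -0.131]
contact_force: [0.6, -0.3, -0.9]
gripper_width: 85.3
```

Emit:
drive_tool --moves '[[[0.02, 0.0117, 0.005, 0.029, -0.019, 0.079, 0], [0.021, 0.01, 0.0045, 0.029, -0.019, 0.079, 0], [0.022, 0.0086, 0.004, 0.029, -0.019, 0.079, 0], [0.0227, 0.007, 0.003, 0.029, -0.019, 0.079, 0], [0.0232, 0.005, 0.0026, 0.029, -0.019, 0.079, 0], [0.0236, 0.0034, 0.002, 0.029, -0.019, 0.079, 0], [0.0238, 0.0016, 0.0016, 0.029, -0.019, 0.079, 0], [0.024, 0, 0.001, 0.029, -0.019, 0.079, 0]]]'

```text
clock: 9.97
position: [476.6, -109.6, 189.6]
ee_rot: [-0.554, 0.792, 0.069, 0.246]
contact_force: [0.8, 0.5, -0.1]
gripper_width: 85.6
```

Emit:
drive_tool --moves '[[[0.0238, -0.002, 0.0007, 0.029, -0.019, 0.079, 0], [0.0236, -0.004, 0, 0.029, -0.019, 0.079, 0], [0.0232, -0.006, 0, 0.029, -0.019, 0.079, 0], [0.0227, -0.0077, 0, 0.029, -0.019, 0.079, 0], [0.022, -0.0095, 0, 0.029, -0.019, 0.079, 0], [0.0212, -0.011, 0, 0.029, -0.019, 0.079, 0], [0.02, -0.013, 0, 0.029, -0.019, 0.079, 0], [0.019, -0.0144, 0, 0.029, -0.019, 0.079, 0]]]'

```text
clock: 10.63
position: [445.6, -274.2, 97.5]
ee_rot: [-0.242, 0.907, 0.093, 0.333]
contact_force: [0.7, 0.6, -0.3]
gripper_width: 85.2
```

Emit:
drive_tool --moves '[[[0, 0, 0, 0, 0, 0, 0], [0, 0, 0, 0, 0, 0, 0], [0, 0, 0, 0, 0, 0, 0]]]'

```text
clock: 10.88
position: [446.4, -273.1, 98.9]
ee_rot: [-0.245, 0.906, 0.093, 0.333]
contact_force: [0.6, 0.5, 1.0]
gripper_width: 85.4
```

```bash
python3 - <<'E'
from h import *
import cv2
X=camera_params("wrist");np.savez("w6.npz",**X);i=get_image("wrist");cv2.imwrite("pics/w6.png",i);s=read_state();print(s["position"],s["joints"])
p,q=gpose(508,-239,.527,25,back=110);print(p,(R.from_quat(s["ee_rot"]).inv()*q).as_rotvec())
c=np.array([[x,y,z] for z in(0,32) for x,y in((28,18),(28,-18),(-28,-18),(-28,18))])
print(wproj(stand2w([508,-239,.527],c),X).round(0).tolist())
E
```

```text
[ 446.79204704 -272.9135302    99.45003923] [-0.70572857  0.37976842 -0.30228683 -0.92909755 -0.87219746  0.28237268]
[ 444.35497129 -276.0346715   100.83839987] [0.00502653 0.00743911 0.00079248]
[[337.0, 203.0], [298.0, 203.0], [294.0, 165.0], [340.0, 165.0], [338.0, 234.0], [297.0, 234.0], [292.0, 200.0], [342.0, 200.0]]
```

View pics/w6.png

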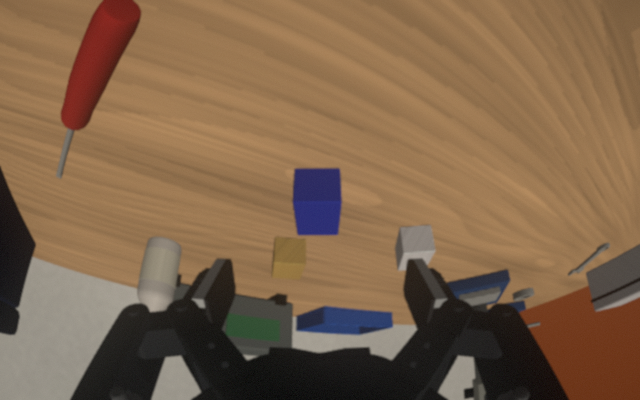

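The blue block appears centred between the fingers, its front face bottom at (294–341,168) and far top edge at (299–338,234), within 3 px of prediction. I'll descend along the tool axis.

```bash
python3 - <<'E'
from h import *
p,q=gpose(509.5,-238.2,.527,26);plan(p,q,6,0)
E
```

```text
from [ 446.8 -272.9   99.5] to [ 507.  -239.7   17.6] turn/row [0.0008 0.0012 0.0001]
0.0001, -0.0003, 0.0178, 0.001, 0.001, 0, 0
0.0001, -0.0003, 0.0178, 0.001, 0.001, 0, 0
0.0001, -0.0003, 0.0178, 0.001, 0.001, 0, 0
0.0001, -0.0003, 0.0178, 0.001, 0.001, 0, 0
0, -0.0003, 0.0178, 0.001, 0.001, 0, 0
0, -0.0003, 0.0178, 0.001, 0.001, 0, 0
```

Emit:
drive_tool --moves '[[[0, 0, 0.018, 0.001, 0.001, 0, 0], [0, 0, 0.018, 0.001, 0.001, 0, 0], [0, 0, 0.018, 0.001, 0.001, 0, 0], [0, -0.001, 0.018, 0.001, 0.001, 0, 0], [0, 0, 0.018, 0.001, 0.001, 0, 0], [0, 0, 0.016, 0.001, 0.001, 0, 0], [0, 0, 0, 0, 0, 0, 0], [0, 0, 0, 0, 0, 0, 0]]]'

```text
clock: 11.6
position: [506.7, -238.7, 18.7]
ee_rot: [-0.246, 0.907, 0.089, 0.331]
contact_force: [-0.5, -0.5, -0.9]
gripper_width: 85.3
```

Emit:
drive_tool --moves '[[[0, 0, 0, 0, 0, 0, 255], [0, 0, 0, 0, 0, 0, 255], [0, 0, 0, 0, 0, 0, 255], [0, 0, 0, 0, 0, 0, 255], [0, 0, 0, 0, 0, 0, 255], [0, 0, 0, 0, 0, 0, 255], [0, 0, 0, 0, 0, 0, 255], [0, 0, 0, 0, 0, 0, 255]]]'

```text
clock: 12.27
position: [506.4, -240.6, 19.5]
ee_rot: [-0.244, 0.907, 0.088, 0.332]
contact_force: [-2.6, -1.6, 6.2]
gripper_width: 35.3
```

```bash
python3 - <<'E'
from h import *
import cv2
cv2.imwrite("pics/w7.png",get_image("wrist"));s=read_state();print(s)
np.savez("grasp.npz",p=s["position"],q=s["ee_rot"])
E
```

```text
{'clock': 12.3167, 'joints': array([-0.609042  ,  0.53827923, -0.28484096, -1.07074316, -0.72708117,
        0.39201534]), 'joint_vel': array([-2.04732891e-03, -5.09750531e-04,  9.97231934e-05,  7.28159109e-05,
       -1.62701407e-04, -2.59135628e-04]), 'joint_efforts': array([  1.35598216, -36.24650717,  10.94313025,   0.29580873,
        -0.20477589,   0.04690077]), 'position': array([ 506.43575262, -240.62403605,   19.48887697]), 'ee_rot': array([-0.24431789,  0.90696026,  0.08789629,  0.33167166]), 'contact_force': array([-2.63056424, -1.53256754,  6.07402559]), 'wrist_torque': array([-0.35892362,  0.88016673,  0.06889737]), 'gripper_width': 34.9758117447942}
```

```bash
python3 - <<'E'
from h import *
g=np.load("grasp.npz");q=R.from_quat(g["q"]);y=q.as_matrix()[:,1];by=np.arctan2(y[1],y[0])-np.pi/2
print("block yaw",by, "y tilt",y[2])
qt=R.from_euler('z',S[2]-by)*q
xs=np.array([np.cos(S[2]),np.sin(S[2]),0])
F=np.array([S[0],S[1],g["p"][2]+37])-3.9*xs
np.savez("place.npz",F=F,q=qt.as_quat())
lift=g["p"]+[0,0,120];print("lift tool:",q.inv().apply([0,0,120]))
plan(F-140*xs+[0,0,85],qt,14,255,Rc=q,pc=lift)
print(F)
E
```

```text
block yaw 0.5253090316325717 y tilt -0.0026297617914999016
lift tool: [-77.34903619  -0.31557141 -91.74435685]
from [ 506.4 -240.6  139.5] to [551.9  80.5 141.5] turn/row [-0.0196 -0.0001 -0.0233]
-0.0111, 0.0182, 0.0091, -0.02, -0, -0.023, 255
-0.0115, 0.0178, 0.0094, -0.02, -0, -0.023, 255
-0.0119, 0.0173, 0.0098, -0.02, -0, -0.023, 255
-0.0123, 0.0168, 0.0101, -0.02, -0, -0.023, 255
-0.0127, 0.0163, 0.0104, -0.02, -0, -0.023, 255
-0.013, 0.0158, 0.0108, -0.02, -0, -0.023, 255
-0.0134, 0.0153, 0.0111, -0.02, -0, -0.023, 255
-0.0138, 0.0148, 0.0114, -0.02, -0, -0.023, 255
-0.0141, 0.0142, 0.0116, -0.02, -0, -0.023, 255
-0.0144, 0.0137, 0.0119, -0.02, -0, -0.023, 255
-0.0147, 0.0131, 0.0122, -0.02, -0, -0.023, 255
-0.015, 0.0125, 0.0124, -0.02, -0, -0.023, 255
-0.0153, 0.0119, 0.0127, -0.02, -0, -0.023, 255
-0.0156, 0.0113, 0.0129, -0.02, -0, -0.023, 255
[633.13778512 194.52314875  56.48887697]
```

Emit:
drive_tool --moves '[[[-0.019, 0, -0.023, 0, 0, 0, 255], [-0.019, 0, -0.023, 0, 0, 0, 255], [-0.019, 0, -0.023, 0, 0, 0, 255], [-0.019, 0, -0.023, 0, 0, 0, 255], [0, 0, 0, 0, 0, 0, 255], [0, 0, 0, 0, 0, 0, 255]]]'

```text
clock: 12.82
position: [505.7, -240.4, 139.7]
ee_rot: [-0.245, 0.907, 0.087, 0.332]
contact_force: [-0.5, 0.4, -1.4]
gripper_width: 35.1
```

Emit:
drive_tool --moves '[[[-0.011, 0.018, 0.009, -0.0196, 0, -0.0233, 255], [-0.0115, 0.018, 0.0094, -0.0196, 0, -0.0233, 255], [-0.012, 0.0173, 0.0098, -0.0196, 0, -0.0233, 255], [-0.0123, 0.0168, 0.01, -0.0196, 0, -0.0233, 255], [-0.0127, 0.0163, 0.0104, -0.0196, 0, -0.0233, 255], [-0.013, 0.016, 0.0108, -0.0196, 0, -0.0233, 255], [-0.0134, 0.0153, 0.011, -0.0196, 0, -0.0233, 255]]]'

```text
clock: 13.4
position: [526.7, -78.5, 136.9]
ee_rot: [-0.339, 0.877, 0.125, 0.318]
contact_force: [-0.1, -0.4, -1.9]
gripper_width: 35.2
```

Emit:
drive_tool --moves '[[[-0.0138, 0.0148, 0.0114, -0.0196, 0, -0.0233, 255], [-0.014, 0.014, 0.0116, -0.0196, 0, -0.0233, 255], [-0.0144, 0.0137, 0.012, -0.0196, 0, -0.0233, 255], [-0.0147, 0.013, 0.0122, -0.0196, 0, -0.0233, 255], [-0.015, 0.0125, 0.0124, -0.0196, 0, -0.0233, 255], [-0.0153, 0.012, 0.0127, -0.0196, 0, -0.0233, 255], [-0.0156, 0.0113, 0.013, -0.0196, 0, -0.0233, 255], [0, 0, 0, 0, 0, 0, 255]]]'

```text
clock: 14.07
position: [549.9, 83.8, 137.8]
ee_rot: [-0.432, 0.835, 0.158, 0.303]
contact_force: [0.6, -0.7, -1.7]
gripper_width: 35.2
```

Emit:
drive_tool --moves '[[[0, 0, 0, 0, 0, 0, 255], [0, 0, 0, 0, 0, 0, 255]]]'

```text
clock: 14.23
position: [549.8, 80.3, 138.2]
ee_rot: [-0.43, 0.836, 0.157, 0.303]
contact_force: [0.2, 0.0, -1.5]
gripper_width: 34.8
```

```bash
python3 - <<'E'
from h import *
import cv2
g=np.load("place.npz");F,q=g["F"],R.from_quat(g["q"]);xs=np.array([np.cos(S[2]),np.sin(S[2]),0])
plan(F-90*xs+[0,0,8],q,5,255)
X=camera_params("wrist");np.savez("w8.npz",**X);cv2.imwrite("pics/w8.png",get_image("wrist"))
s=read_state();tq=R.from_quat(s["ee_rot"]);print(s["gripper_width"])
# predicted block corners in view
gr=np.load("grasp.npz");gq=R.from_quat(gr["q"])
b=stand2w([509.5,-238.2,.527],[[x,y,z] for z in(0,32) for x,y in((28,18),(28,-18),(-28,-18),(-28,18))])
print(wproj(s["position"]+tq.apply(gq.inv().apply(b-gr["p"])),X).round(0).tolist())
print("anvil",wproj(stand2w(S,[(-40,-40,37),(-40,40,37),(40,40,37),(40,-40,37),(-60,-60,25),(-60,60,25),(0,0,89)]),X).round(0).tolist())
E
```

```text
from [549.8  80.3 138.2] to [580.9 121.2  64.5] turn/row [ 0.0005 -0.0007 -0.0006]
0.0016, -0.0003, 0.0179, 0.001, -0.001, -0.001, 255
0.0016, -0.0003, 0.0179, 0.001, -0.001, -0.001, 255
0.0016, -0.0003, 0.0179, 0.001, -0.001, -0.001, 255
0.0016, -0.0003, 0.0179, 0.001, -0.001, -0.001, 255
0.0016, -0.0003, 0.0179, 0.001, -0.001, -0.001, 255
35.29121921745766
[[350.0, 257.0], [292.0, 257.0], [283.0, 211.0], [361.0, 211.0], [352.0, 307.0], [290.0, 307.0], [279.0, 278.0], [366.0, 278.0]]
anvil [[277.0, 206.0], [360.0, 206.0], [352.0, 241.0], [285.0, 241.0], [254.0, 184.0], [383.0, 183.0], [319.0, 272.0]]
```

View pics/w8.png

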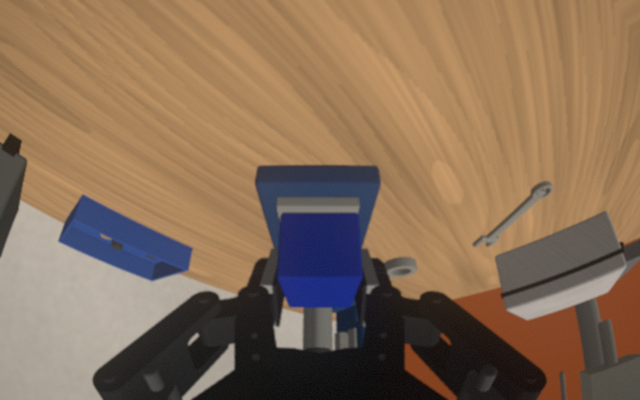

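The wrist view shows the block at (281–358, 213–305) held square and lined up with the anvil, whose front edge is at (277–359,205). Both match prediction within about 2 px. I'll continue in.

Emit:
drive_tool --moves '[[[0.0016, 0, 0.018, 0.0005, -0.0007, -0.0006, 255], [0.0016, 0, 0.018, 0.0005, -0.0007, -0.0006, 255], [0.0016, -0.001, 0.018, 0.0005, -0.0007, -0.0006, 255], [0.0016, 0, 0.018, 0.0005, -0.0007, -0.0006, 255], [0.0016, 0, 0.018, 0.0005, -0.0007, -0.0006, 255], [0, 0, 0, 0, 0, 0, 255], [0, 0, 0, 0, 0, 0, 255]]]'

```text
clock: 14.87
position: [581.3, 121.2, 64.6]
ee_rot: [-0.431, 0.835, 0.156, 0.306]
contact_force: [-0.1, -0.9, -0.9]
gripper_width: 34.9
```

```bash
python3 - <<'E'
from h import *
g=np.load("place.npz");F,q=g["F"],R.from_quat(g["q"])
plan(F+[0,0,8],q,6,255);print(read_state()["contact_force"])
E
```

```text
from [581.3 121.2  64.6] to [633.1 194.5  64.5] turn/row [-0.0002  0.     -0.    ]
-0.0114, 0.0001, 0.0097, -0, 0, -0, 255
-0.0114, 0.0001, 0.0097, -0, 0, -0, 255
-0.0114, 0.0001, 0.0097, -0, 0, -0, 255
-0.0114, 0.0001, 0.0097, -0, 0, -0, 255
-0.0114, 0.0001, 0.0097, -0, 0, -0, 255
-0.0114, 0.0001, 0.0097, -0, 0, -0, 255
[-0.12054117 -0.89634723 -0.91224068]
```

Emit:
drive_tool --moves '[[[-0.0114, 0, 0.0097, 0, 0, 0, 255], [-0.0114, 0, 0.0097, 0, 0, 0, 255], [-0.0114, 0, 0.0097, 0, 0, 0, 255], [-0.0114, 0, 0.0097, 0, 0, 0, 255], [-0.0114, 0, 0.0097, 0, 0, 0, 255], [-0.0114, 0, 0.0097, 0, 0, 0, 255], [0, 0, 0, 0, 0, 0, 255], [0, 0, 0, 0, 0, 0, 255]]]'

```text
clock: 15.53
position: [634.0, 195.1, 66.6]
ee_rot: [-0.431, 0.834, 0.155, 0.307]
contact_force: [-0.2, -0.3, -1.9]
gripper_width: 35.0
```

```bash
python3 - <<'E'
from h import *
import cv2
a=get_image("side");b=get_image("top");X=camera_params("wrist");w=get_image("wrist")
for n,i in(("side3",a),("top3",b),("w9",w)):cv2.imwrite(f"pics/{n}.png",i)
r=lambda i,x,y,ww,h,W,H:cv2.resize(i[y:y+h,x:x+ww],(W,H),interpolation=cv2.INTER_CUBIC)
cv2.imwrite("pics/c3.png",np.hstack([r(a,200,190,110,150,440,600),np.vstack([r(b,210,120,90,75,360,300),r(w,200,180,240,200,360,300)])]))
s=read_state();print(s["position"],s["contact_force"])
B=[[x,y,z] for z in(45,77) for x,y in((28,18),(28,-18),(-28,-18),(-28,18))]
u=proj("side",stand2w(S,B+[(0,0,89),(-40,40,37),(40,40,37)]));print(((u-[200,190])*4).round(0).tolist())
E
```

```text
[633.52060143 194.32041927  66.1393745 ] [ 0.12815696  0.10061343 -0.98367749]
[[232.0, 396.0], [197.0, 362.0], [266.0, 317.0], [300.0, 348.0], [229.0, 364.0], [194.0, 330.0], [263.0, 284.0], [299.0, 316.0], [245.0, 311.0], [337.0, 366.0], [239.0, 436.0]]
```

View pics/c3.png

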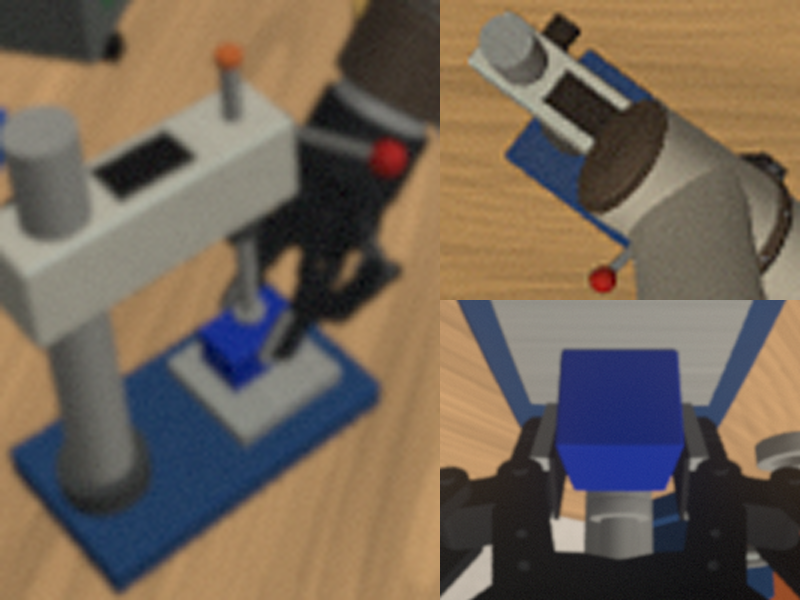

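The side view shows the block hovering over the anvil, centred under the raised foot at crop (250,312), with the lever up. The wrist view shows it square to the anvil. I'll lower it.

Emit:
drive_tool --moves '[[[0.0016, 0, 0.0019, 0, 0, 0, 255], [0.0016, 0, 0.0019, 0, 0, 0, 255], [0.0016, 0, 0.0019, 0, 0, 0, 255], [0.0006, 0, 0.0008, 0, 0, 0, 255], [0, 0, 0, 0, 0, 0, 255], [0, 0, 0, 0, 0, 0, 255]]]'

```text
clock: 16.18
position: [634.0, 195.3, 57.1]
ee_rot: [-0.431, 0.834, 0.156, 0.307]
contact_force: [-0.7, 0.3, -1.5]
gripper_width: 34.9
```

Emit:
drive_tool --moves '[[[0.0007, 0, 0.0008, 0, 0, 0, 255], [0, 0, 0, 0, 0, 0, 255], [0, 0, 0, 0, 0, 0, 255]]]'

```text
clock: 16.43
position: [634.2, 195.5, 56.7]
ee_rot: [-0.431, 0.834, 0.156, 0.307]
contact_force: [-1.5, -1.3, 1.0]
gripper_width: 34.8
```

Emit:
drive_tool --moves '[[[0.0007, 0, 0.0008, 0, 0, 0, 255], [0, 0, 0, 0, 0, 0, 255], [0, 0, 0, 0, 0, 0, 255]]]'

```text
clock: 16.68
position: [634.2, 195.5, 56.6]
ee_rot: [-0.431, 0.834, 0.156, 0.308]
contact_force: [-2.9, -2.0, 6.5]
gripper_width: 34.9
```

Emit:
drive_tool --moves '[[[0, 0, 0, 0, 0, 0, 100], [0, 0, 0, 0, 0, 0, 100], [0, 0, 0, 0, 0, 0, 100], [0, 0, 0, 0, 0, 0, 100], [0, 0, 0, 0, 0, 0, 100]]]'

```text
clock: 17.1
position: [634.0, 195.5, 54.9]
ee_rot: [-0.431, 0.834, 0.156, 0.307]
contact_force: [-0.6, 0.5, -0.2]
gripper_width: 51.9
```

Emit:
drive_tool --moves '[[[0.003, 0, -0.01, 0, 0, 0, 80], [0.003, 0, -0.014, 0, 0, 0, 80], [0.006, 0, -0.02, 0, 0, 0, 60], [0.006, 0, -0.02, 0, 0, 0, 0], [0.01, 0, -0.025, 0, 0, 0, 0], [0.01, 0, -0.025, 0, 0, 0, 0], [0, 0, 0, 0, 0, 0, 0], [0, 0, 0, 0, 0, 0, 0]]]'

```text
clock: 17.77
position: [573.9, 110.5, 119.6]
ee_rot: [-0.431, 0.834, 0.155, 0.308]
contact_force: [-0.4, 1.4, -0.7]
gripper_width: 85.7
```

```bash
python3 - <<'E'
from h import *
import cv2
a=get_image("side");X=camera_params("wrist");np.savez("w10.npz",**X);w=get_image("wrist")
for n,i in(("side4",a),("w10",w)):cv2.imwrite(f"pics/{n}.png",i)
r=lambda i,x,y,ww,h,W,H:cv2.resize(i[y:y+h,x:x+ww],(W,H),interpolation=cv2.INTER_CUBIC)
cv2.imwrite("pics/c4.png",np.hstack([r(a,235,230,60,90,400,600),r(w,220,150,200,200,400,400+200)]))
s=read_state();print(s["position"],s["contact_force"])
B=[[x,y,z] for z in(37,69) for x,y in((28,18),(28,-18),(-28,-18),(-28,18))]
u=wproj(stand2w(S,B+[(-40,-40,37),(-40,40,37),(40,40,37),(0,0,89)]),X);print(u.round(0).tolist())
E
```

```text
[574.14275057 111.67221785 118.15587557] [1.10598344 0.04268632 0.81381157]
[[339.0, 236.0], [303.0, 236.0], [300.0, 208.0], [343.0, 208.0], [340.0, 266.0], [302.0, 266.0], [299.0, 242.0], [344.0, 242.0], [273.0, 200.0], [370.0, 200.0], [359.0, 241.0], [321.0, 277.0]]
```

View pics/c4.png

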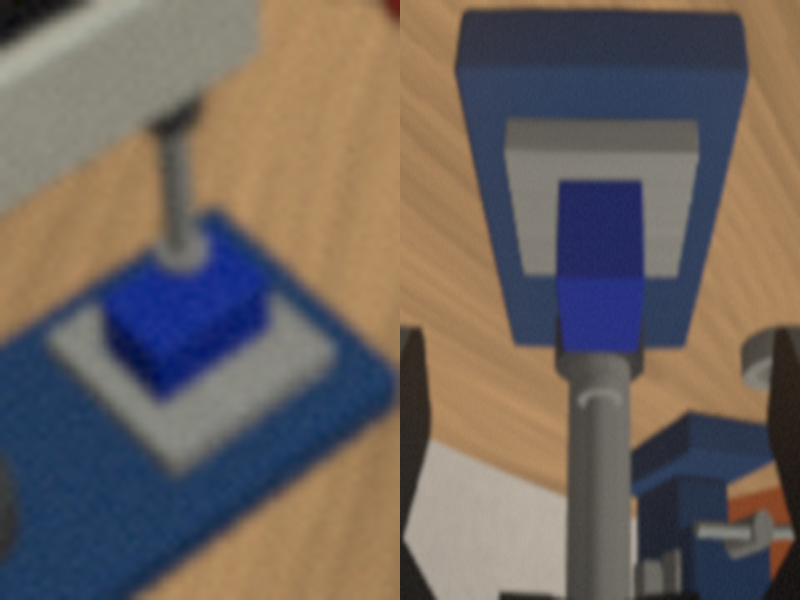

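The block stands flat under the foot: front edge crop (559–641,180), laterally centred on the anvil (503–698). Next I'll rise and return above the ball.

```bash
python3 - <<'E'
from h import *
q=rot(S[2]-np.pi);s=read_state();p=s["position"]+[-15,-15,260]
plan(p,q,16,0)
print(p);plan([543,222,380],q,4,0,Rc=q,pc=p)
E
```

```text
from [574.1 111.7 118.2] to [559.1  96.7 378.2] turn/row [-0.0347  0.0341 -0.0936]
-0.0095, 0.0001, -0.0132, -0.035, 0.034, -0.094, 0
-0.009, -0.0003, -0.0136, -0.035, 0.034, -0.094, 0
-0.0085, -0.0006, -0.0139, -0.035, 0.034, -0.094, 0
-0.008, -0.0009, -0.0142, -0.035, 0.034, -0.094, 0
-0.0074, -0.0011, -0.0145, -0.035, 0.034, -0.094, 0
-0.0068, -0.0013, -0.0148, -0.035, 0.034, -0.094, 0
-0.0062, -0.0014, -0.015, -0.035, 0.034, -0.094, 0
-0.0055, -0.0014, -0.0153, -0.035, 0.034, -0.094, 0
-0.0048, -0.0014, -0.0155, -0.035, 0.034, -0.094, 0
-0.0042, -0.0012, -0.0157, -0.035, 0.034, -0.094, 0
-0.0035, -0.0011, -0.0159, -0.035, 0.034, -0.094, 0
-0.0029, -0.0008, -0.016, -0.035, 0.034, -0.094, 0
-0.0023, -0.0005, -0.0161, -0.035, 0.034, -0.094, 0
-0.0017, -0.0001, -0.0162, -0.035, 0.034, -0.094, 0
-0.0012, 0.0003, -0.0163, -0.035, 0.034, -0.094, 0
-0.0007, 0.0008, -0.0163, -0.035, 0.034, -0.094, 0
[559.14275057  96.67221785 378.15587557]
from [559.1  96.7 378.2] to [543 222 380] turn/row [0. 0. 0.]
-0.0215, -0.0232, -0.0005, 0, 0, 0, 0
-0.0215, -0.0232, -0.0005, 0, 0, 0, 0
-0.0215, -0.0232, -0.0005, 0, 0, 0, 0
-0.0215, -0.0232, -0.0005, 0, 0, 0, 0
```

Emit:
drive_tool --moves '[[[-0.0095, 0, -0.013, -0.035, 0.034, -0.094, 0], [-0.009, 0, -0.0136, -0.035, 0.034, -0.094, 0], [-0.0085, 0, -0.014, -0.035, 0.034, -0.094, 0], [-0.008, -0.001, -0.014, -0.035, 0.034, -0.094, 0], [-0.0074, -0.001, -0.0145, -0.035, 0.034, -0.094, 0], [-0.007, -0.001, -0.015, -0.035, 0.034, -0.094, 0], [-0.006, -0.001, -0.015, -0.035, 0.034, -0.094, 0], [-0.0055, -0.001, -0.015, -0.035, 0.034, -0.094, 0]]]'

```text
clock: 18.53
position: [565.1, 105.4, 247.3]
ee_rot: [0.761, -0.621, -0.086, -0.167]
contact_force: [0.6, 0.8, 0.3]
gripper_width: 85.5
```

Emit:
drive_tool --moves '[[[-0.005, -0.001, -0.0155, -0.035, 0.034, -0.094, 0], [-0.004, -0.001, -0.0157, -0.035, 0.034, -0.094, 0], [-0.0035, -0.001, -0.016, -0.035, 0.034, -0.094, 0], [-0.003, -0.001, -0.016, -0.035, 0.034, -0.094, 0], [-0.002, 0, -0.016, -0.035, 0.034, -0.094, 0], [-0.002, 0, -0.016, -0.035, 0.034, -0.094, 0], [-0.001, 0, -0.016, -0.035, 0.034, -0.094, 0], [0, 0, -0.016, -0.035, 0.034, -0.094, 0]]]'

```text
clock: 19.2
position: [558.5, 98.0, 376.3]
ee_rot: [0.955, -0.298, -0.002, 0.002]
contact_force: [-0.4, 0.6, 0.2]
gripper_width: 85.4
```

Emit:
drive_tool --moves '[[[-0.0215, -0.023, 0, 0, 0, 0, 0], [-0.0215, -0.023, 0, 0, 0, 0, 0], [-0.0215, -0.023, 0, 0, 0, 0, 0], [-0.0215, -0.023, 0, 0, 0, 0, 0], [0, 0, 0, 0, 0, 0, 0], [0, 0, 0, 0, 0, 0, 0], [0, 0, 0, 0, 0, 0, 0]]]'

```text
clock: 19.78
position: [540.5, 222.5, 375.5]
ee_rot: [0.954, -0.3, -0.002, 0.001]
contact_force: [0.4, 0.8, 0.2]
gripper_width: 85.5
```

```bash
cat > ball2.py <<'E'
from h import *
import cv2
def red(i):
    h=cv2.cvtColor(i,cv2.COLOR_BGR2HSV);m=cv2.inRange(h,(0,150,60),(7,255,255))|cv2.inRange(h,(172,150,60),(180,255,255))
    k,l,st,c=cv2.connectedComponentsWithStats(m);return [(st[j,4],c[j]) for j in range(1,k)]
X=camera_params("wrist");w=get_image("wrist");s=read_state()
u=[c for a,c in red(w) if a>100 and 250<c[0]<400 and c[1]>150];v=[c for a,c in red(get_image("side")) if a>15 and 280<c[0]<320 and 215<c[1]<265];print(u,v)
r=least_squares(lambda b:np.r_[(proj("side",b)-v[0]).ravel(),.4*(wproj(b,X)-u[0]).ravel()],[543,222,260]);q=R.from_quat(s["ee_rot"])
print("ball",r.x.round(1),r.fun.round(2),"in tool",q.inv().apply(r.x-s["position"]).round(1),s["position"].round(1))
B=(r.x-[S[0],S[1],0])@R.from_euler('z',S[2]).as_matrix();print("stand",B.round(1),"ang",np.arctan2(B[2]-225,B[1])+.45)
print("fix",(q.inv()*rot(S[2]-np.pi)).as_rotvec().round(3))
E
python3 ball2.py
```

```text
[array([318.51639344, 202.80327869])] [array([296.75, 229.  ])]
ball [540.8 222.8 265.9] [-0.57  0.14  0.47  0.32] in tool [-1.000e-01 -1.300e+00  1.099e+02] [540.6 221.8 375.7]
stand [-34.4  91.6 265.9] ang 0.8695934945397215
fix [0.003 0.003 0.008]
```

Emit:
drive_tool --moves '[[[0, -0.001, 0.031, 0, 0, 0, 0], [0, 0, 0.031, 0, 0, 0, 0], [0, 0, 0.031, 0, 0, 0, 0], [0, 0, 0.029, 0, 0, 0, 0], [0, 0, 0, 0, 0, 0, 0], [0, 0, 0, 0, 0, 0, 255], [0, 0, 0, 0, 0, 0, 255], [0, 0, 0, 0, 0, 0, 255]]]'

```text
clock: 20.55
position: [542.1, 223.0, 257.0]
ee_rot: [0.954, -0.301, 0.0, -0.001]
contact_force: [-0.5, 0.3, 0.1]
gripper_width: 51.7
```

Emit:
drive_tool --moves '[[[0, 0, 0, 0, 0, 0, 255], [0, 0, 0, 0, 0, 0, 255], [0, 0, 0, 0, 0, 0, 255], [0, 0, 0, 0, 0, 0, 255], [0, 0, 0, 0, 0, 0, 255], [0, 0, 0, 0, 0, 0, 255]]]'

```text
clock: 21.05
position: [540.6, 222.9, 254.7]
ee_rot: [0.954, -0.301, -0.002, 0.0]
contact_force: [-1.9, 1.3, 3.1]
gripper_width: 16.7
```

Emit:
drive_tool --moves '[[[-0.0021, 0, 0.0051, 0, 0, 0, 255], [-0.0018, 0, 0.0052, 0, 0, 0, 255], [-0.0015, 0, 0.0053, 0, 0, 0, 255], [-0.0012, 0, 0.0054, 0, 0, 0, 255], [-0.0009, 0, 0.0054, 0, 0, 0, 255], [-0.0006, 0, 0.0055, 0, 0, 0, 255], [-0.0004, 0, 0.0055, 0, 0, 0, 255], [0, 0, 0.0055, 0, 0, 0, 255]]]'

```text
clock: 21.72
position: [533.9, 227.7, 210.8]
ee_rot: [0.954, -0.301, -0.001, 0.001]
contact_force: [-1.1, 1.4, 3.7]
gripper_width: 16.4
```

Emit:
drive_tool --moves '[[[0.0002, 0, 0.0055, 0, 0, 0, 255], [0.0005, 0, 0.0055, 0, 0, 0, 255], [0.0009, 0, 0.0054, 0, 0, 0, 255], [0.0012, 0, 0.0054, 0, 0, 0, 255], [0.0015, 0, 0.0053, 0, 0, 0, 255], [0.0018, 0, 0.0052, 0, 0, 0, 255], [0.002, 0, 0.005, 0, 0, 0, 255], [0.0023, 0, 0.005, 0, 0, 0, 255]]]'

```text
clock: 22.38
position: [541.7, 221.9, 168.1]
ee_rot: [0.954, -0.301, -0.002, 0.0]
contact_force: [-2.9, 5.0, 2.3]
gripper_width: 16.5
```

Emit:
drive_tool --moves '[[[0.001, 0, 0.003, 0, 0, 0, 255], [0.001, 0, 0.003, 0, 0, 0, 255], [0, 0, 0, 0, 0, 0, 255], [0, 0, 0, 0, 0, 0, 255], [0, 0, 0, 0, 0, 0, 255]]]'

```text
clock: 22.8
position: [542.3, 221.8, 166.8]
ee_rot: [0.954, -0.3, -0.002, -0.0]
contact_force: [-14.8, 6.1, 22.3]
gripper_width: 16.8
```

Emit:
drive_tool --moves '[[[0, 0, 0, 0, 0, 0, 0], [0, 0, 0, 0, 0, 0, 0], [0, 0, 0, 0, 0, 0, 0], [0, 0, 0, 0, 0, 0, 0], [0, 0, 0, 0, 0, 0, 0], [0, 0, 0, 0, 0, 0, 0], [0, 0, 0, 0, 0, 0, 0], [0, 0, -0.005, 0, 0, 0, 0]]]'

```text
clock: 23.47
position: [543.1, 219.9, 166.8]
ee_rot: [0.954, -0.301, -0.003, 0.002]
contact_force: [0.2, -0.4, 0.2]
gripper_width: 85.3
```

Emit:
drive_tool --moves '[[[0, 0, -0.03, 0, 0, 0, 0], [0, 0, -0.03, 0, 0, 0, 0], [0, 0, -0.03, 0, 0, 0, 0], [0, 0, -0.03, 0, 0, 0, 0], [0, 0, -0.03, 0, 0, 0, 0], [0, 0, 0, 0, 0, 0, 0], [0, 0, 0, 0, 0, 0, 0], [0, 0, 0, 0, 0, 0, 0]]]'

```text
clock: 24.13
position: [543.7, 220.3, 317.5]
ee_rot: [0.954, -0.301, -0.002, 0.001]
contact_force: [0.2, 0.3, -0.3]
gripper_width: 85.3
```

```bash
python3 ball2.py; python3 - <<'E'
from h import *
import cv2
a=get_image("side");cv2.imwrite("pics/side5.png",a);cv2.imwrite("pics/c5.png",cv2.resize(a[190:330,200:320],(640,600),interpolation=cv2.INTER_CUBIC))
E
```

```text
[array([318.71774194, 197.79032258])] [array([296.07692308, 255.38461538])]
ball [541.6 222.7 182.9] [-0.32  0.08  0.27  0.18] in tool [ -2.5  -1.5 133.9] [543.5 220.2 316.8]
stand [-34.1  90.9 182.9] ang 0.016173526854393994
fix [0.004 0.004 0.008]
```

View pics/c5.png

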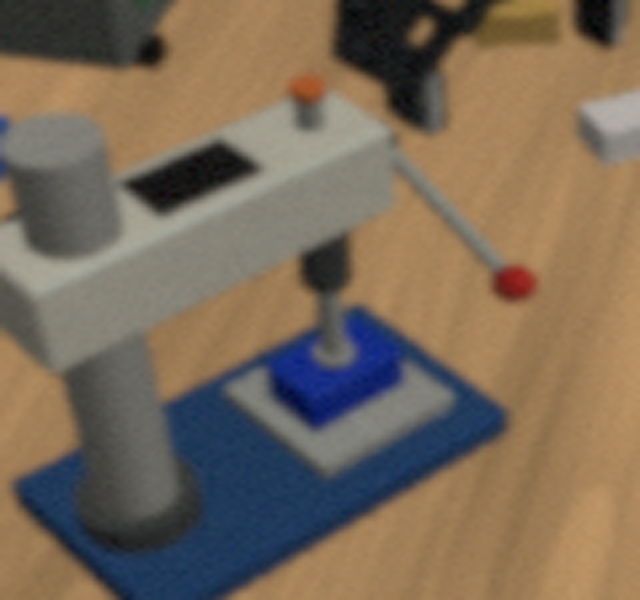

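The side view shows the foot resting centred on the blue block at crop (333,350) and the ball down at (515,282). The lever reads about 0.02 rad and the gripper is clear, so I'm handing in.

```bash
python3 -c "
from bench import *
print(read_state()['contact_force']);print(job_done())"
```

```text
[-0.68526818  0.4179728  -0.46529996]
the job is handed in; nothing more can be done
None
```

The blue block is on the anvil under the foot, the lever is fully down with the foot resting on the block, and the job is handed in at about 24 s of the 72 s allowed. I could not read the gauge directly, so the 10 mm reading is inferred: the foot is on the block and the lever is at its lower stop.

- **Lever up:** the first pinch slipped off the ball about half way (about 0.54 rad). I gripped it again and lifted more slowly to the upper stop. The cameras gave 0.87 rad against the nominal 0.9.
- **Placing:** I took the block with the tool leaning 40°, set it down from the front and let go. The wrist picture showed it centred sideways on the anvil and lined up, and about 1–2 mm too far in.
- **Lever down:** I pulled the ball down until the stop pushed back with about 22 N, then released it and moved up clear. The cameras gave 0.016 rad, and the side picture shows the foot on the middle of the block.
- **At hand-in:** the force on the tool was under 1 N, which is the sensor's noise. The arm touched no bystanders as far as the forces and pictures showed, but I did not measure their positions again at the end.

The separate camera fits of the stand disagreed by up to about 4 mm, leaving aside one taken while the arm was still moving. I used the wrist pictures to settle the alignment. I viewed 13 pictures, three over the budget of 10.

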